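Reload spindles from the wash rack to the inspection rack in reverse order

ROBOT

A 6-joint arm with a two-finger parallel gripper is mounted at the origin on the work surface. World frame = base frame: x ahead of the robot, y to its left, z up, the work surface at z = 0. Lengths are in m, angles in degrees, forces in N, time in s.
With the tool pointing down it reaches from about 0.375 to 0.9 m from the base axis. Payload 3.1 kg.
Tool frame: the origin (TCP) lies at the very end of the fingers, on their centre line; the grasp point (between the pads) lies 19 mm behind it; z points along the fingers, y is the direction in which the jaws open and shut (so a half turn about z gives the same grasp; the last joint's range is limited). The gripper opens to 87 mm and grips with 3 to 60 N. Pads are 19 mm wide; open, the fingers measure 117 mm over their backs; the gripper's body (75 mm by 190 mm) begins 51 mm behind the grasp point.
Start: joints at [61.793, 30.224, 82.088, -0, 67.689, -10.227], TCP at [0.193, 0.594, 0.223] pointing down, gripper open.
Joint ranges: [-176.69, 176.69], [-43.24, 126.21], [12.49, 139.97], [-82, 262], [0, 151.66], [-163.58, 163.58]. Speed limits (degrees/s): [159.86, 159.86, 180, 180, 180, 180].

INTERFACE

Orientations are given as a 3x3 rotation matrix whose columns are the frame's x, y, z axes.
In Python, from rig import readout, capture, camera_model, bot, spot_in, regions_of gives the robot as it stands.
- The arm moves only by the tool send_rows, never from a script. Its argument "moves" is a list that holds one entry, the list of rows, each a list of 7 numbers: the turn, a rotation vector about the tool's x, y, z in degrees, then the shift along the tool's x, y, z in cm, then the opening, from -1 (shut) to 1 (fully open). A call has exactly 5 rows; each row shifts and turns the commanded pose from where the row before left it, along the tool's axes as they then stand; what a row does not reach is not made up. A row lasts 1/10 s, in which the tool goes at most 50 mm and 8.59 degrees, less where a joint would pass 70% of its speed; a pose out of reach is approached as far as the arm can. A call with a gripper value outside its range is refused whole. The fingers move at their own pace and stop on an object; the grip force is fixed at half the most. Time passes only in rows, so rows that do not move let the fingers close, or fill a call up. It gives the time, the measured TCP pose, the force and the opening at its end, in the units of the state.
- readout.read_state(): the state, without advancing time (a new reading comes with each control period).
- capture(name): name is "scene" or "top" or "wrist"; returns the picture (420x560x3 uint8, blue, green, red); there is no depth.
- camera_model(name): a dict with "camera_matrix" (3x3 intrinsics, pixels), "pose" (4x4, takes a point from camera to world coordinates). Camera axes: x right, y up, looking along -z (the intrinsics and any distortion apply to the point x, -y, -z); pixel columns grow to the right and rows downward; lengths in m; the calibration is good to about 2 mm. A picture is of the moment at which its call begins: read the wrist's pose just before it. camera_model takes no time and is no camera call; for the wrist camera it gives the pose at the moment of the call.
- bot.hand_in(): hands the job in, once; it reports no verdict.
Trained networks look in the newest picture that a camera, given by its name, has taken for a name from the list of things; names that differ only in an ending like _2 or _b are one class to them, and where a whole thing is asked for, a point or a joint stands for the part that bears it (a point fixed in the world has none). Each returns a list of dicts, best first, with "p" (0 to 1); they miss things now and then, are a little off and sometimes report something else, mostly with a low value. They report only what shows in the picture. A call takes as long as a camera call. They do not tell look-alikes from the thing itself.
- spot_in(camera, thing): "location" ([x, y, z] in m, in world coordinates, good to about 4 mm: the middle of the surface that is visible of it).
- regions_of(camera, thing): "mask" (420x560 bool, what is visible of it).
The state is a dict: "time_s": time; "joint_positions": joint angles; "qvel": joint speeds; "tau": joint torques, N m; "position": TCP position; "tcp_rot": TCP orientation; "force": force on the tool from outside, world axes, zero at the start; "moment": the same for the moment, N m; "opening": opening from 0.0 (shut) to 1.0 (fully open).
Only numpy, scipy, OpenCV 4.12 (cv2) and the standard library are available. Lean on these libraries where they do the work, as an engineer would, in place of code of your own. Each camera call takes 0.05 s, during which the arm holds its last target. There are 200 camera calls.

TASK

Move the four spindles from the full wash rack to the empty inspection rack in reverse order, counted from the black knob on each rack: the spindle nearest the wash rack's knob goes to the place farthest from the inspection rack's knob, and so on, until the one farthest from the wash rack's knob is nearest the inspection rack's. Drop each axle into its pair of open slots, with about as much axle standing out on either side, until both ends rest on the slot bottoms, let go, and let no spindle fall.

Things in the scene. Friction and masses are not known exactly. Their poses are not given: they have to be found in the camera images.
- drum_center (a point): Loose spindle, plain steel drum: a smooth cylinder 31 mm in diameter, 60 mm long; about 0.28 kg; fixed on the middle of a bare steel axle 8 mm in diameter and 116 mm long in all. The point is the centre of the spindle, on its axle and half-way along it; its x axis runs along the axle (either end is the same) and it may be rolled about it. At the start it lies level, 56 mm above the bench, in its own cradle of the wash rack.
- sleeve_center (a point): Loose spindle, slim steel sleeve: a smooth cylinder 15 mm in diameter, 60 mm long; about 0.11 kg; fixed on the middle of a bare steel axle 8 mm in diameter and 116 mm long in all. The point is the centre of the spindle, on its axle and half-way along it; its x axis runs along the axle (either end is the same) and it may be rolled about it. At the start it lies level, 56 mm above the bench, in its own cradle of the wash rack.
- spool_center (a point): Loose spindle, steel spool: a waist 18 mm in diameter, 44 mm long, between two end flanges 34 mm in diameter and 8 mm thick; about 0.18 kg; fixed on the middle of a bare steel axle 8 mm in diameter and 116 mm long in all. The point is the centre of the spindle, on its axle and half-way along it; its x axis runs along the axle (either end is the same) and it may be rolled about it. At the start it lies level, 56 mm above the bench, in its own cradle of the wash rack.
- gear_center (a point): Loose spindle, short toothed steel wheel: 31 mm over the teeth, 24 mm long; about 0.16 kg; fixed on the middle of a bare steel axle 8 mm in diameter and 116 mm long in all. The point is the centre of the spindle, on its axle and half-way along it; its x axis runs along the axle (either end is the same) and it may be rolled about it. At the start it lies level, 56 mm above the bench, in its own cradle of the wash rack.
- cradle_drum: Fixed white cradle where the drum spindle lies at the start; all four look alike, in a row 74 mm apart, on the wash rack's white base plate (112 x 326 mm, 8 mm thick). Origin: centre of its underside, 8 mm above the bench; x along the axle, y along the row, z up. Two slotted plates as in the rack: x = -45 and +45 mm, slot at y = 0, tops 80 mm above the bench.
- cradle_sleeve: Fixed white cradle where the sleeve spindle lies at the start; all four look alike, in a row 74 mm apart, on the wash rack's white base plate (112 x 326 mm, 8 mm thick). Origin: centre of its underside, 8 mm above the bench; x along the axle, y along the row, z up. Two slotted plates as in the rack: x = -45 and +45 mm, slot at y = 0, tops 80 mm above the bench.
- cradle_spool: Fixed white cradle where the spool spindle lies at the start; all four look alike, in a row 74 mm apart, on the wash rack's white base plate (112 x 326 mm, 8 mm thick). Origin: centre of its underside, 8 mm above the bench; x along the axle, y along the row, z up. Two slotted plates as in the rack: x = -45 and +45 mm, slot at y = 0, tops 80 mm above the bench.
- cradle_gear: Fixed white cradle where the gear spindle lies at the start; all four look alike, in a row 74 mm apart, on the wash rack's white base plate (112 x 326 mm, 8 mm thick). Origin: centre of its underside, 8 mm above the bench; x along the axle, y along the row, z up. Two slotted plates as in the rack: x = -45 and +45 mm, slot at y = 0, tops 80 mm above the bench.
- washknob: Round black knob, 26 mm in diameter, top 26 mm above the bench, fixed at one end of the wash rack (white base, full at the start; which end varies), in line with the row, 36 mm beyond the middle of the end cradle. Origin: centre of its underside, 8 mm above the bench.
- rack: Empty fixed inspection rack: aluminium base 112 x 326 x 8 mm, dark plates. Origin: centre of underside; x along axles, y along row, z up. Places at y = 111, 37, -37, -111 mm; black knob (26 mm wide and high) at y = +147. Each: 6 mm plates at x = -45 and +45, tops 80 high, slot 10 wide, bottom 52 above bench, straight for 12, then flaring to 34 at 80 high. Seated axle: centre at x = 0, 56 mm above bench.
Not all that is in view belongs to the job. Leave any purple look-alike of the part that bears gear_center alone.

How it is judged:
By the outcome, as a careful person would: the job done as asked, in the order asked, and still so for the second after the job is handed in, with the robot touching nothing.
It also fails if it takes over 102 s, if anything falls off the work surface, if the arm or the gripper's body presses on something with over 40 N, if the wrist force passes 120 N, or if a joint passes its speed limit or range.

## Working session

There is one attempt and no reset: what is moved stays moved. The work goes in short steps, Python scripts to look and compute and a tool call to move; the robot and the scene stay as the last step left them, time stands still between calls to the robot, and variables do not carry over. Pictures are saved under pics/ and viewed, about 12 in all and at most 16, crops included, and the job is handed in when it is done.

Besides the shell and the picture viewer there is one more tool, called after ">>>" as name(argument=value, ...), one argument or row to a line, values as JSON. send_rows: Moves the arm, as the interface text tells. Its arguments: {"type":"object","properties":{"moves":{"type":"array","items":{"type":"array","items":{"type":"array","items":{"type":"number"}}}}},"required":["moves"]}

```bash
ls; mkdir -p pics; cat > h.py <<'E'
import numpy as np, cv2
from rig import readout, capture, camera_model, bot, spot_in, regions_of
def pix(cam,P):
    m=camera_model(cam);T=np.linalg.inv(m["pose"]);p=T[:3,:3]@np.array(P)+T[:3,3]
    q=m["camera_matrix"]@np.array([p[0],-p[1],-p[2]]);return q[:2]/q[2]
def world(cam,uv,z):
    m=camera_model(cam);r=np.linalg.inv(m["camera_matrix"])@np.array([uv[0],uv[1],1.])
    d=m["pose"][:3,:3]@np.array([r[0],-r[1],-r[2]]);o=m["pose"][:3,3];return o+d*(z-o[2])/d[2]
E
python3 - <<'E'
from h import *
for c in("scene","top"):
    cv2.imwrite(f"pics/{c}0.png",capture(c)); m=camera_model(c); print(c,m.keys(),np.round(m["camera_matrix"],1).tolist(),np.round(m["pose"],3).tolist())
    for t in("drum_center","sleeve_center","spool_center","gear_center","washknob","rack","cradle_gear"):
        print(c,t,[(round(float(d["p"]),2),np.round(d["location"],3).tolist()) for d in spot_in(c,t)][:5])
print(readout.read_state())
E
```

```text
pics
scene dict_keys(['camera_matrix', 'pose']) [[542.3, 0.0, 275.4], [0.0, 542.3, 206.2], [0.0, 0.0, 1.0]] [[-0.092, -0.844, 0.528, 1.062], [0.996, -0.082, 0.042, 0.051], [0.008, 0.53, 0.848, 1.096], [0.0, 0.0, 0.0, 1.0]]
scene drum_center [(0.63, [0.531, -0.099, 0.061]), (0.56, [0.474, -0.31, 0.068])]
scene sleeve_center [(0.71, [0.494, -0.242, 0.061])]
scene spool_center [(0.81, [0.51, -0.168, 0.065])]
scene gear_center [(0.79, [0.529, -0.097, 0.062]), (0.52, [0.325, -0.261, 0.014]), (0.34, [0.55, -0.165, 0.044])]
scene washknob [(0.51, [0.537, -0.062, 0.027])]
scene rack [(0.7, [0.521, 0.218, 0.008])]
scene cradle_gear [(0.65, [0.565, -0.099, 0.041])]
top dict_keys(['camera_matrix', 'pose']) [[520.9, 0.0, 278.5], [0.0, 520.9, 209.4], [0.0, 0.0, 1.0]] [[-0.006, 0.982, -0.188, 0.2], [-1.0, -0.005, 0.009, -0.003], [0.008, 0.188, 0.982, 1.39], [0.0, 0.0, 0.0, 1.0]]
top drum_center [(0.54, [0.469, -0.311, 0.069])]
top sleeve_center [(0.57, [0.486, -0.239, 0.063])]
top spool_center [(0.73, [0.506, -0.172, 0.059])]
top gear_center [(0.71, [0.314, -0.258, 0.023]), (0.56, [0.52, -0.102, 0
[... 216 characters left out ...]
,  8.20894804e+01,  2.49109028e-04,
        6.76882661e+01, -1.02260909e+01]), 'qvel': array([ 0.00942831,  0.03825224,  0.15964439,  0.06372342, -0.10876103,
        0.01259902]), 'tau': array([-5.95007896e-04, -4.39947832e+01, -1.76980287e+01,  6.33536582e-02,
        5.02478401e-02,  4.43833386e-06]), 'position': array([0.19286492, 0.59446442, 0.22257122]), 'tcp_rot': array([[-9.51166954e-01,  3.08676894e-01,  1.12932810e-05],
       [ 3.08676894e-01,  9.51166954e-01,  2.95673057e-05],
       [-1.61505159e-06,  3.16094190e-05, -9.99999999e-01]]), 'force': array([-0.11657662, -0.24071594, -0.17913495]), 'moment': array([-0.0191747 ,  0.01369921,  0.0233586 ]), 'opening': 1.001557445456023}
```

View pics/top0.png

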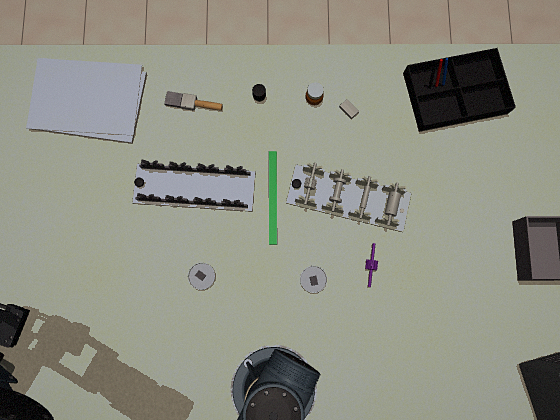

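View pics/scene0.png

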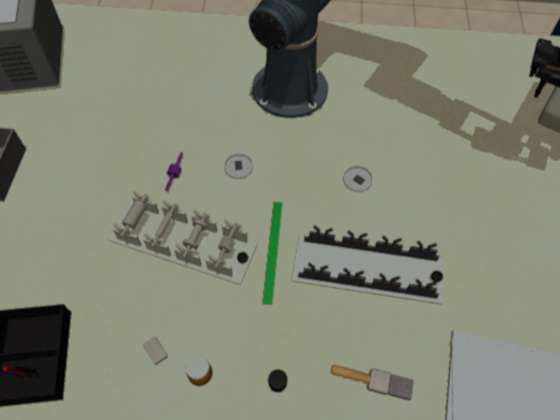

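```bash
python3 - <<'E'
from h import *
t=cv2.imread("pics/top0.png");s=cv2.imread("pics/scene0.png")
a=cv2.resize(t[140:255,120:420],(780,299),interpolation=cv2.INTER_CUBIC)
b=cv2.resize(s[180:310,100:450],(780,290),interpolation=cv2.INTER_CUBIC)
cv2.imwrite("pics/c1.png",np.vstack([a,b]))
# green bar
for c,i in(("top",t),("scene",s)):
    h=cv2.cvtColor(i,cv2.COLOR_BGR2HSV);m=cv2.inRange(h,(50,150,60),(75,255,255))
    r=cv2.minAreaRect(cv2.findNonZero(m));p=cv2.boxPoints(r)
    for z in(0,.05,.1):print(c,z,[np.round(world(c,q,z)[:2],3).tolist() for q in p])
E
```

```text
top 0 [[0.629, 0.01], [0.629, -0.009], [0.374, -0.008], [0.375, 0.011]]
top 0.05 [[0.613, 0.01], [0.613, -0.009], [0.368, -0.008], [0.368, 0.011]]
top 0.1 [[0.598, 0.009], [0.598, -0.009], [0.362, -0.007], [0.362, 0.01]]
scene 0 [[0.624, -0.008], [0.368, -0.009], [0.369, 0.011], [0.624, 0.01]]
scene 0.05 [[0.644, -0.005], [0.4, -0.006], [0.401, 0.013], [0.644, 0.012]]
scene 0.1 [[0.664, -0.003], [0.432, -0.004], [0.432, 0.014], [0.664, 0.013]]
```

View pics/c1.png

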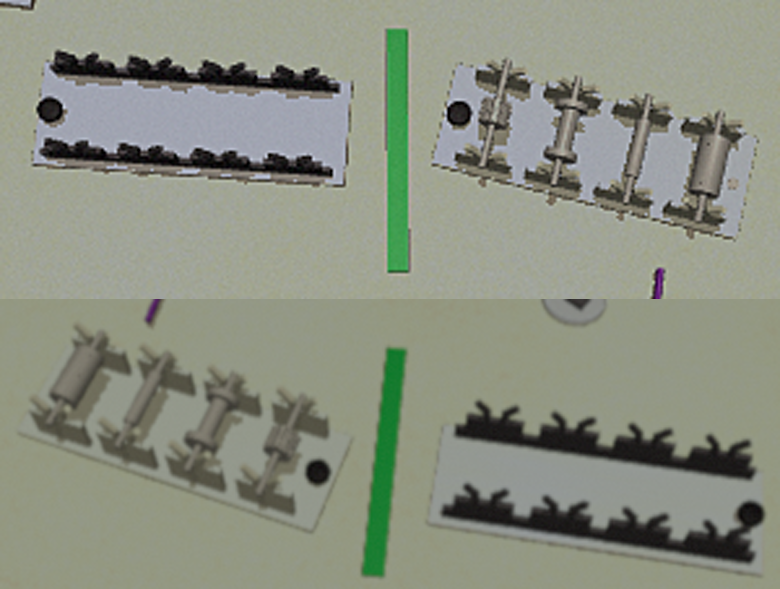

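```bash
cat > fit.py <<'E'
from h import *
from scipy.optimize import least_squares
T=lambda u,v:(120+u/2.6,140+v/2.6); S=lambda u,v:(100+u/2.2286,180+(v-299)/2.2308)
# local corners: x along axle, y along row, knob at +y
A,B,C,D=(56,163),(56,-163),(-56,-163),(-56,163)
K=(0,147)
obs={"rack":[("top",T(46,62),A,8),("top",T(353,83),B,8),("top",T(345,185),C,8),("top",T(33,165),D,8),("top",T(50,110),K,26),
 ("scene",S(430,522),B,8),("scene",S(760,574),A,8),("scene",S(443,427),C,8),("scene",S(750,514),K,26)],
"wash":[("top",T(458,64),A,8),("top",T(757,136),B,8),("top",T(737,238),C,8),("top",T(432,165),D,8),("top",T(459,113),K,26),
 ("scene",S(20,432),B,8),("scene",S(312,531),A,8),("scene",S(352,438),D,8),("scene",S(317,472),K,26)]}
poses={}
def w(p,l):
    c,s=np.cos(p[2]),np.sin(p[2]);return np.array([p[0]+c*l[0]-s*l[1],p[1]+s*l[0]+c*l[1]])
for n,o in obs.items():
    W=[world(c,uv,z/1e3)[:2] for c,uv,l,z in o]
    f=lambda p:np.concatenate([w(p,np.array(x[2])/1e3)-q for x,q in zip(o,W)])
    r=least_squares(f,[.5,.2,0],loss="soft_l1",f_scale=.003);poses[n]=r.x
    print(n,np.round(r.x[:2],4),"yaw",np.degrees(r.x[2]).round(2),"res mm\n",np.round(f(r.x).reshape(-1,2)*1e3,1).tolist())
    for y in(.111,.037,-.037,-.111):print(y,np.round(w(r.x,(0,y)),4))
np.savez("poses.npz",**poses)
E
python3 fit.py
```

```text
rack [0.5268 0.2135] yaw -4.15 res mm
 [[0.7, 1.6], [1.4, 0.2], [-1.1, 0.2], [-0.2, 1.1], [0.3, 0.9], [1.7, -5.5], [1.4, 1.1], [-3.2, -2.8], [-2.0, -0.1]]
0.111 [0.5349 0.3242]
0.037 [0.5295 0.2504]
-0.037 [0.5242 0.1766]
-0.111 [0.5188 0.1028]
wash [ 0.4963 -0.2056] yaw -14.29 res mm
 [[1.0, 2.7], [-0.2, -0.8], [-0.9, 0.3], [1.2, 1.9], [0.4, 0.6], [0.8, -6.1], [1.2, -0.2], [-1.8, -0.2], [-2.0, -0.7]]
0.111 [ 0.5237 -0.0981]
0.037 [ 0.5054 -0.1698]
-0.037 [ 0.4871 -0.2415]
-0.111 [ 0.4689 -0.3132]
```

>>> send_rows(
  moves=[
    [[0, 0, 0, -4.35, -2.59, 0, 1], [0, 0, 0, -4.35, -2.59, 0, 1], [0, 0, 0, -4.35, -2.59, 0, 1], [0, 0, 0, -4.35, -2.59, 0, 1], [0, 0, 0, -4.35, -2.59, 0, 1]],
  ],
)

```text
time_s: 1.3
position: [0.3588, 0.4051, 0.2228]
tcp_rot: [[-0.951, 0.308, 0.001], [0.308, 0.951, 0.0], [-0.0, 0.001, -1.0]]
force: [0.6, 0.6, 0.2]
opening: 1.003
```

>>> send_rows(
  moves=[
    [[0, 0, 0, -4.35, -2.59, 0, 1], [0, 0, 0, -4.35, -2.59, 0, 1], [0, 0, 0, -4.35, -2.59, 0, 1], [0, 0, 0, -4.35, -2.59, 0, 1], [0, 0, 0, -4.35, -2.59, 0, 1]],
  ],
)

```text
time_s: 1.8
position: [0.5238, 0.2168, 0.2228]
tcp_rot: [[-0.951, 0.309, 0.001], [0.309, 0.951, 0.0], [-0.0, 0.0, -1.0]]
force: [-0.1, -0.2, -0.5]
opening: 0.999
```

>>> send_rows(
  moves=[
    [[0, 0, -6.9, 0, 0, -2, 1], [0, 0, -6.9, 0, 0, -2, 1], [0, 0, 0, 0, 0, 0, 1], [0, 0, 0, 0, 0, 0, 1], [0, 0, 0, 0, 0, 0, 1]],
  ],
)

```text
time_s: 2.3
position: [0.5215, 0.2187, 0.2615]
tcp_rot: [[-0.997, 0.074, -0.002], [0.074, 0.997, -0.0], [0.002, -0.001, -1.0]]
force: [-0.2, -0.1, -0.2]
opening: 1.002
```

```bash
cat >> h.py <<'E'
def ov(name,out,pose,scale=1):
    """wrist picture with the model of a rack drawn on it"""
    im=capture("wrist"); 
    cv2.imwrite(out.replace(".png","_raw.png"),im)
    c,s=np.cos(pose[2]),np.sin(pose[2])
    P=lambda x,y,z:tuple(int(round(v)) for v in np.clip(pix("wrist",[pose[0]+c*x-s*y,pose[1]+s*x+c*y,z]),-3000,3000))
    cs=[(.056,.163),(.056,-.163),(-.056,-.163),(-.056,.163)]
    for i in range(4):cv2.line(im,P(*cs[i],.008),P(*cs[(i+1)%4],.008),(0,0,255),1)
    for y in(.111,.037,-.037,-.111):
        for x in(-.045,.045):
            cv2.circle(im,P(x,y,.052),2,(0,255,0),-1)
            for d in(-.017,.017):cv2.circle(im,P(x,y+d,.08),2,(255,0,255),-1)
    cv2.imwrite(out,im)
def rot2(p,l):
    c,s=np.cos(p[2]),np.sin(p[2]);return np.array([p[0]+c*l[0]-s*l[1],p[1]+s*l[0]+c*l[1]])
def goal(xy,z,yaw):
    """tool-axes turn (deg about z) and shift (cm, after the turn) to put the TCP at xy,z with jaws along the row of yaw (rad)"""
    s=readout.read_state();R=s["tcp_rot"];a=np.arctan2(R[1,1],R[0,1]);t=yaw+np.pi/2
    d=(t-a+np.pi/2)%np.pi-np.pi/2; b=a+d
    y=np.array([np.cos(b),np.sin(b),0]);x=np.cross(y,[0,0,-1]);v=np.array([*xy,z])-s["position"]
    print("t",round(s["time_s"],2),"pos",np.round(s["position"],4),"turn",round(-np.degrees(d),2),"shift cm",np.round(np.array([v@x,v@y,-v[2]])*100,2),"open",round(s["opening"],3),"F",np.round(s["force"],1),"tilt",np.round(R[:2,2],4))
E
python3 - <<'E'
from h import *
p=np.load("poses.npz")
goal(p["rack"][:2],.26,p["rack"][2]); m=camera_model("wrist");print(np.round(m["pose"],3).tolist(),m["camera_matrix"][0])
ov("rack","pics/w1.png",p["rack"])
E
```

```text
t 2.3 pos [0.5215 0.2187 0.2615] turn -0.09 shift cm [-0.57 -0.48  0.15] open 1.002 F [-0.2 -0.1 -0.2] tilt [-0.0021 -0.0004]
[[0.074, -0.966, -0.249, 0.454], [0.997, 0.072, 0.019, 0.223], [-0.001, -0.25, 0.968, 0.423], [0.0, 0.0, 0.0, 1.0]] [352.72733169   0.         278.54739098]
```

View pics/w1.png

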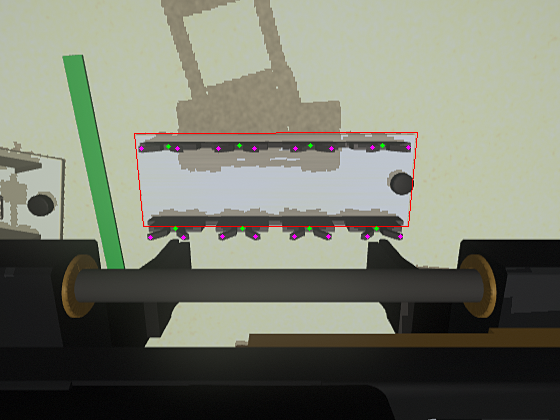

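>>> send_rows(
  moves=[
    [[0, 0, 0, -0.37, -4.51, 0, 1], [0, 0, 0, -0.37, -4.51, 0, 1], [0, 0, 0, -0.37, -4.51, 0, 1], [0, 0, 0, -0.37, -4.51, 0, 1], [0, 0, 0, -0.37, -4.51, 0, 1]],
  ],
)

```text
time_s: 2.85
position: [0.5238, -0.0088, 0.2617]
tcp_rot: [[-0.997, 0.073, -0.001], [0.073, 0.997, 0.0], [0.001, 0.0, -1.0]]
force: [0.7, 1.0, -0.4]
opening: 1.005
```

>>> send_rows(
  moves=[
    [[0, 0, 0, -0.37, -4.51, 0, 1], [0, 0, 0, -0.37, -4.51, 0, 1], [0, 0, 5, 0, 0, 2, 0.4], [0, 0, 5, 0, 0, 2, 0.4], [0, 0, 0, 0, 0, 2, 0.1]],
  ],
)

```text
time_s: 3.35
position: [0.5248, -0.0983, 0.2011]
tcp_rot: [[-0.969, 0.248, -0.001], [0.248, 0.969, 0.001], [0.001, 0.0, -1.0]]
force: [-1.0, 0.5, -0.4]
opening: 0.812
```

>>> send_rows(
  moves=[
    [[0, 0, 0, 0, 0, 0, 0.1], [0, 0, 0, 0, 0, 0, 0.1], [0, 0, 0, 0, 0, 0, 0.1], [0, 0, 0, 0, 0, 0, 0.1], [0, 0, 0, 0, 0, 0, 0.1]],
  ],
)

```text
time_s: 3.85
position: [0.5259, -0.0982, 0.2034]
tcp_rot: [[-0.97, 0.245, 0.002], [0.245, 0.97, -0.001], [-0.002, -0.0, -1.0]]
force: [0.2, -0.4, 0.0]
opening: 0.556
```

```bash
python3 - <<'E'
from h import *
p=np.load("poses.npz")["wash"]
goal(rot2(p,(0,.111)),.037,p[2])
ov("wash","pics/w2.png",p)
E
```

```text
t 3.85 pos [ 0.5259 -0.0982  0.2034] turn 0.13 shift cm [ 0.22 -0.04 16.64] open 0.556 F [ 0.2 -0.4  0. ] tilt [ 0.0016 -0.0007]
```

View pics/w2.png

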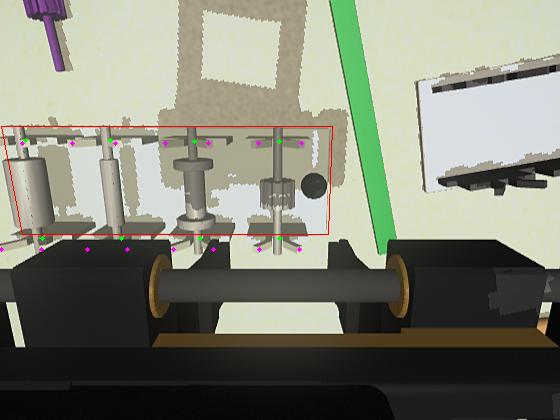

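```bash
python3 - <<'E'
from h import *
p=np.load("poses.npz")["wash"]
P=lambda x,y,z:np.round(pix("wrist",[*rot2(p,(x,y)),z]),1).tolist()
for n,y,z,xs in(("gear",.111,.0715,(-.012,0,.012)),("spool",.037,.073,(-.03,-.022,.022,.03)),("sleeve",-.037,.0635,(-.03,.03)),("drum",-.111,.0715,(-.03,.03))):
    print(n,[P(x,y,z) for x in xs],"ends",P(-.058,y,.056),P(.058,y,.056))
a=cv2.imread("pics/w2_raw.png")[110:260,0:340];cv2.imwrite("pics/c2.png",cv2.resize(a,None,fx=2.35,fy=2.35,interpolation=cv2.INTER_CUBIC))
E
```

```text
gear [[279.1, 182.1], [279.1, 196.0], [279.1, 209.6]] ends [279.2, 125.5] [279.0, 252.8]
spool [[189.6, 160.8], [190.2, 170.4], [193.3, 221.1], [193.9, 229.9]] ends [192.4, 125.4] [199.9, 252.7]
sleeve [[105.4, 159.2], [113.7, 226.4]] ends [105.6, 125.3] [120.8, 252.6]
drum [[11.7, 160.3], [24.8, 229.1]] ends [18.8, 125.1] [41.7, 252.4]
```

View pics/c2.png

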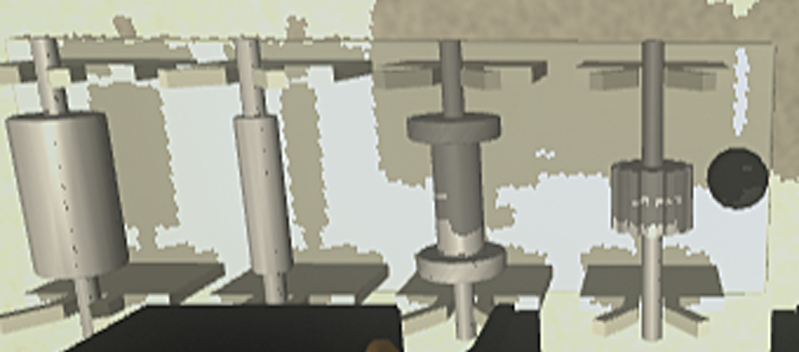

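>>> send_rows(
  moves=[
    [[0, 0, 0, 0.12, -0.14, 2.5, 0.1], [0, 0, 0, 0, 0, 4, 0.1], [0, 0, 0, 0, 0, 4, 0.1], [0, 0, 0, 0, 0, 3, 0.1], [0, 0, 0, 0, 0, 1.6, 0.1]],
  ],
)

```text
time_s: 4.4
position: [0.5227, -0.0988, 0.0494]
tcp_rot: [[-0.969, 0.245, -0.003], [0.245, 0.969, 0.001], [0.003, 0.0, -1.0]]
force: [0.6, 0.2, 0.1]
opening: 0.551
```

>>> send_rows(
  moves=[
    [[0, 0, 0, 0, 0, 0.75, 0.1], [0, 0, 0, 0, 0, 0.75, 0.1], [0, 0, 0, 0, 0, 0, 0.1], [0, 0, 0, 0, 0, 0, 0.1], [0, 0, 0, 0, 0, 0, 0.1]],
  ],
)

```text
time_s: 4.9
position: [0.5246, -0.0995, 0.0375]
tcp_rot: [[-0.97, 0.245, 0.002], [0.245, 0.97, -0.001], [-0.002, -0.0, -1.0]]
force: [-0.4, 0.3, -0.6]
opening: 0.551
```

```bash
python3 - <<'E'
from h import *
p=dict(np.load("poses.npz"));p["wash"][:2]+=[.0012,-.001];np.savez("poses.npz",**p);p=p["wash"]
goal(rot2(p,(0,.111)),.037,p[2])
cv2.imwrite("pics/w3.png",capture("wrist"))
E
```

```text
t 4.9 pos [ 0.5246 -0.0995  0.0375] turn 0.12 shift cm [-0.02  0.05  0.05] open 0.551 F [-0.4  0.3 -0.6] tilt [ 0.0019 -0.0008]
```

View pics/w3.png

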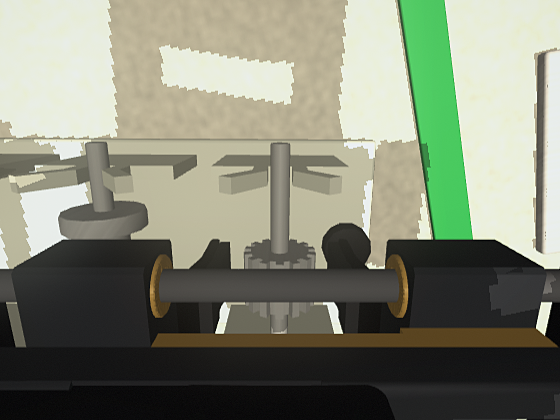

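>>> send_rows(
  moves=[
    [[0, 0, 0, 0, 0, 0, -1], [0, 0, 0, 0, 0, 0, -1], [0, 0, 0, 0, 0, 0, -1], [0, 0, 0, 0, 0, 0, -1], [0, 0, 0, 0, 0, 0, -1]],
  ],
)

```text
time_s: 5.45
position: [0.524, -0.0993, 0.0367]
tcp_rot: [[-0.97, 0.245, 0.0], [0.245, 0.97, -0.0], [-0.0, -0.0, -1.0]]
force: [-0.1, 0.5, 2.0]
opening: 0.349
```

>>> send_rows(
  moves=[
    [[0, 0, 0, 0, 0, 0, -1], [0, 0, 0, 0, 0, 0, -1], [0, 0, 0, 0, 0, 0, -1], [0, 0, 0, 0, 0, -1, -1], [0, 0, 0, 0, 0, -2, -1]],
  ],
)

```text
time_s: 5.95
position: [0.5223, -0.0986, 0.0656]
tcp_rot: [[-0.969, 0.245, -0.004], [0.245, 0.969, 0.002], [0.005, 0.001, -1.0]]
force: [0.1, 0.6, -1.3]
opening: 0.351
```

>>> send_rows(
  moves=[
    [[0, 0, 0, 0, 0, -3, -1], [0, 0, 0, 0, 0, -3, -1], [0, 0, 0, 0, 0, -1.5, -1], [0, 0, 0, 0, 0, 0, -1], [0, 0, 0, 0, 0, 0, -1]],
  ],
)

```text
time_s: 6.45
position: [0.5234, -0.099, 0.1415]
tcp_rot: [[-0.97, 0.245, -0.0], [0.245, 0.97, 0.0], [0.0, 0.0, -1.0]]
force: [0.2, 0.1, -2.1]
opening: 0.348
```

```bash
python3 - <<'E'
from h import *
p=np.load("poses.npz")["rack"]
goal(rot2(p,(0,-.111)),.135,p[2])
E
```

```text
t 6.45 pos [ 0.5234 -0.099   0.1415] turn -10.03 shift cm [ 1.92 20.1   0.65] open 0.348 F [ 0.2  0.1 -2.1] tilt [-0.0004  0.0002]
```

>>> send_rows(
  moves=[
    [[0, 0, -5, 0, 0, 0, -1], [0, 0, -5, 0, 0, 0, -1], [0, 0, 0, 0.32, 3.35, 0, -1], [0, 0, 0, 0.32, 3.35, 0, -1], [0, 0, 0, 0.32, 3.35, 0, -1]],
  ],
)

```text
time_s: 6.95
position: [0.5202, 0.0027, 0.1398]
tcp_rot: [[-0.997, 0.074, -0.004], [0.074, 0.997, 0.001], [0.004, 0.001, -1.0]]
force: [0.8, -0.6, -2.5]
opening: 0.349
```

>>> send_rows(
  moves=[
    [[0, 0, 0, 0.32, 3.35, 0, -1], [0, 0, 0, 0.32, 3.35, 0, -1], [0, 0, 0, 0.32, 3.35, 0, -1], [0, 0, 0, 0, 0, 0, -1], [0, 0, 0, 0, 0, 0, -1]],
  ],
)

```text
time_s: 7.45
position: [0.5182, 0.1032, 0.1401]
tcp_rot: [[-0.997, 0.071, -0.003], [0.071, 0.997, -0.0], [0.003, -0.001, -1.0]]
force: [0.1, -0.7, -2.1]
opening: 0.348
```

```bash
python3 - <<'E'
from h import *
p=np.load("poses.npz")["rack"]
ov("rack","pics/w4.png",p)
goal(rot2(p,(0,-.111)),.037,p[2])
E
```

```text
t 7.5 pos [0.5186 0.1024 0.1404] turn 0.01 shift cm [-0.02  0.04 10.34] open 0.348 F [-0.7  0.2 -2. ] tilt [-0.0025 -0.0004]
```

View pics/w4.png

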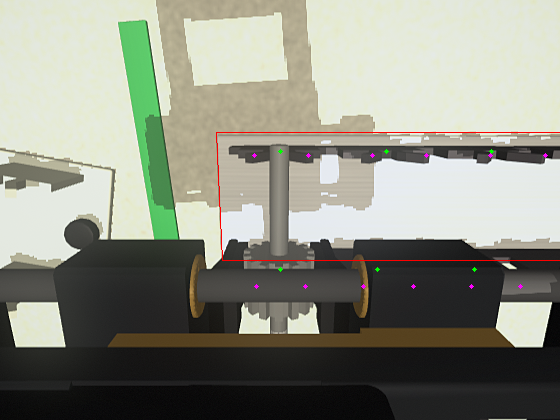

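```bash
python3 - <<'E'
import cv2,numpy as np
a=cv2.imread("pics/w4.png");b=cv2.imread("pics/w4_raw.png")
f=lambda i:cv2.resize(i[120:190,210:475],None,fx=3,fy=3,interpolation=cv2.INTER_CUBIC)
cv2.imwrite("pics/c4.png",cv2.convertScaleAbs(np.vstack([f(a),f(b)]),alpha=1.6,beta=20))
E
```

```text
(no output)
```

View pics/c4.png

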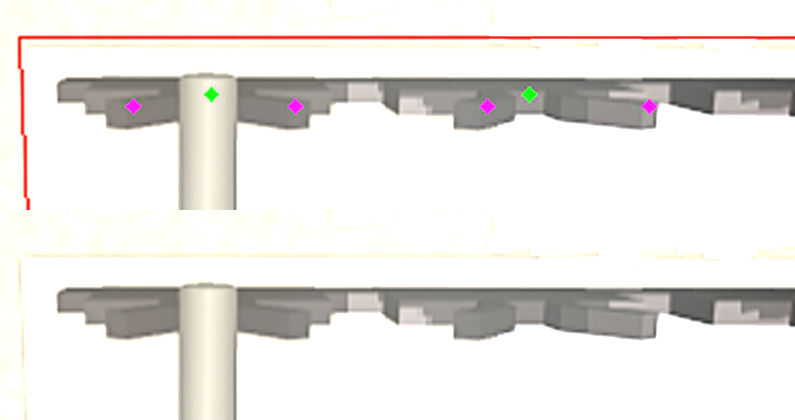

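>>> send_rows(
  moves=[
    [[0, 0, 0, -0.1, 0.03, 2, -1], [0, 0, 0, 0, 0, 3, -1], [0, 0, 0, 0, 0, 2, -1], [0, 0, 0, 0, 0, 0.8, -1], [0, 0, 0, 0, 0, 0, -1]],
  ],
)

```text
time_s: 8.0
position: [0.5196, 0.1017, 0.0623]
tcp_rot: [[-0.997, 0.075, -0.003], [0.075, 0.997, -0.0], [0.003, -0.0, -1.0]]
force: [0.3, 0.5, -1.8]
opening: 0.348
```

>>> send_rows(
  moves=[
    [[0, 0, 0, 0, 0, 0.5, -1], [0, 0, 0, 0, 0, 0.5, -1], [0, 0, 0, 0, 0, 0.5, -1], [0, 0, 0, 0, 0, 0.5, -1], [0, 0, 0, 0, 0, 0.3, -1]],
  ],
)

```text
time_s: 8.5
position: [0.5203, 0.1029, 0.0403]
tcp_rot: [[-0.997, 0.073, -0.0], [0.073, 0.997, -0.0], [0.0, -0.0, -1.0]]
force: [-0.6, 0.2, -1.5]
opening: 0.347
```

>>> send_rows(
  moves=[
    [[0, 0, 0, 0, 0, 0.2, -1], [0, 0, 0, 0, 0, 0, -1], [0, 0, 0, 0, 0, 0, -1], [0, 0, 0, 0, 0, 0, -1], [0, 0, 0, 0, 0, 0, -1]],
  ],
)

```text
time_s: 9.0
position: [0.5205, 0.1029, 0.0387]
tcp_rot: [[-0.997, 0.073, 0.0], [0.073, 0.997, -0.0], [-0.0, 0.0, -1.0]]
force: [0.8, -0.3, -1.8]
opening: 0.346
```

```bash
python3 - <<'E'
from h import *
p=dict(np.load("poses.npz"));p["rack"][0]+=.0017;np.savez("poses.npz",**p);p=p["rack"]
ov("rack","pics/w5.png",p)
goal(rot2(p,(0,-.111)),.037,p[2])
E
```

```text
t 9.05 pos [0.5205 0.1028 0.0387] turn -0.03 shift cm [-0.   -0.    0.17] open 0.348 F [-0.3  0.2 -0.6] tilt [ 0.0003 -0.    ]
```

View pics/w5.png

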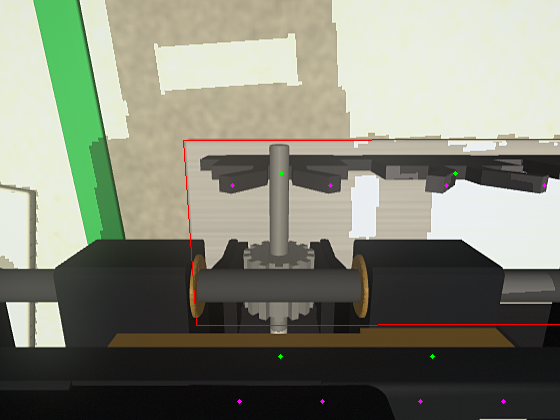

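>>> send_rows(
  moves=[
    [[0, 0, 0, 0, 0, 0.17, -1], [0, 0, 0, 0, 0, 0, -1], [0, 0, 0, 0, 0, 0, 0.1], [0, 0, 0, 0, 0, 0, 0.1], [0, 0, 0, 0, 0, 0, 0.1]],
  ],
)

```text
time_s: 9.55
position: [0.5206, 0.1028, 0.037]
tcp_rot: [[-0.997, 0.073, 0.0], [0.073, 0.997, -0.0], [-0.0, 0.0, -1.0]]
force: [-0.2, 0.2, -0.4]
opening: 0.511
```

>>> send_rows(
  moves=[
    [[0, 0, 0, 0, 0, 0, 0.1], [0, 0, 0, 0, 0, 0, 0.1], [0, 0, 0, 0, 0, -1, 0.1], [0, 0, 0, 0, 0, -3, 0.1], [0, 0, 0, 0, 0, -3, 0.1]],
  ],
)

```text
time_s: 10.05
position: [0.5198, 0.1028, 0.1076]
tcp_rot: [[-0.997, 0.073, -0.002], [0.073, 0.997, 0.0], [0.002, -0.0, -1.0]]
force: [-0.0, -0.1, 0.4]
opening: 0.549
```

>>> send_rows(
  moves=[
    [[0, 0, 0, 0, 0, -4, 0.1], [0, 0, 0, 0, 0, -4, 0.1], [0, 0, 0, 0, 0, 0, 0.1], [0, 0, 0, 0, 0, 0, 0.1], [0, 0, 0, 0, 0, 0, 0.1]],
  ],
)

```text
time_s: 10.55
position: [0.5193, 0.1029, 0.1862]
tcp_rot: [[-0.997, 0.073, -0.002], [0.073, 0.997, -0.0], [0.002, -0.0, -1.0]]
force: [1.1, -0.0, -0.5]
opening: 0.545
```

```bash
python3 - <<'E'
from h import *
p=np.load("poses.npz")
ov("rack","pics/w6.png",p["rack"])
P=lambda x,y,z:np.round(pix("wrist",[*rot2(p["rack"],(x,y)),z]),1).tolist()
print(P(-.058,-.111,.056),P(.058,-.111,.056))
goal(rot2(p["wash"],(0,.037)),.137,p["wash"][2])
E
```

```text
[279.7, 131.4] [279.8, 264.7]
t 10.6 pos [0.5192 0.1028 0.1858] turn 10.11 shift cm [ -5.54 -26.82   4.88] open 0.549 F [-0.8 -0.5 -0.8] tilt [-0.003   0.0001]
```

View pics/w6.png

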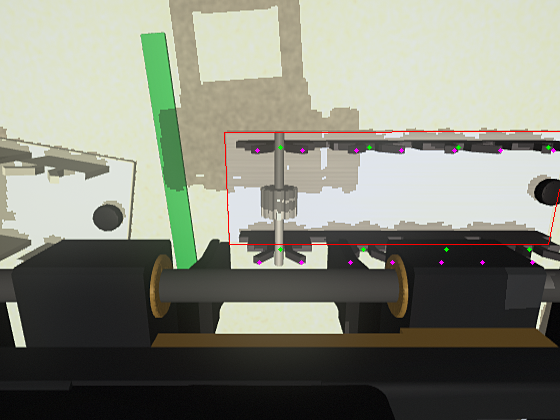

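>>> send_rows(
  moves=[
    [[0, 0, 5.05, 0, 0, 0, 0.1], [0, 0, 5.05, 0, 0, 0, 0.1], [0, 0, 0, -0.92, -4.47, 0, 0.1], [0, 0, 0, -0.92, -4.47, 0, 0.1], [0, 0, 0, -0.92, -4.47, 0, 0.1]],
  ],
)

```text
time_s: 11.1
position: [0.5129, -0.0347, 0.1853]
tcp_rot: [[-0.97, 0.245, -0.003], [0.245, 0.97, 0.001], [0.003, 0.0, -1.0]]
force: [0.4, 0.0, 0.2]
opening: 0.55
```

>>> send_rows(
  moves=[
    [[0, 0, 0, -0.92, -4.47, 0, 0.1], [0, 0, 0, -0.92, -4.47, 0, 0.1], [0, 0, 0, -0.92, -4.47, 0, 0.1], [0, 0, 0, 0, 0, 2, 0.1], [0, 0, 0, 0, 0, 2.5, 0.1]],
  ],
)

```text
time_s: 11.6
position: [0.5077, -0.1729, 0.1408]
tcp_rot: [[-0.968, 0.25, 0.0], [0.25, 0.968, -0.0], [-0.0, -0.0, -1.0]]
force: [-0.8, -0.7, -0.8]
opening: 0.554
```

>>> send_rows(
  moves=[
    [[0, 0, 0, 0, 0, 0, 0.1], [0, 0, 0, 0, 0, 0, 0.1], [0, 0, 0, 0, 0, 0, 0.1], [0, 0, 0, 0, 0, 0, 0.1], [0, 0, 0, 0, 0, 0, 0.1]],
  ],
)

```text
time_s: 12.1
position: [0.5083, -0.1706, 0.1427]
tcp_rot: [[-0.969, 0.246, 0.002], [0.246, 0.969, -0.001], [-0.002, -0.001, -1.0]]
force: [0.6, -0.4, 0.4]
opening: 0.548
```

```bash
python3 - <<'E'
from h import *
p=np.load("poses.npz")["wash"]
ov("wash","pics/w7.png",p)
P=lambda x,y,z:np.round(pix("wrist",[*rot2(p,(x,y)),z]),1).tolist()
for n,y in(("spool",.037),("sleeve",-.037),("drum",-.111)): print(n,P(-.058,y,.056),P(-.03,y,.056),P(.03,y,.056))
goal(rot2(p,(0,.037)),.037,p[2])
E
```

```text
spool [279.0, 128.8] [279.0, 169.4] [278.9, 249.0]
sleeve [171.2, 128.7] [174.3, 169.3] [180.3, 249.0]
drum [63.5, 128.7] [69.6, 169.3] [81.6, 248.9]
t 12.15 pos [ 0.5082 -0.1706  0.1427] turn 0.05 shift cm [ 0.15 -0.05 10.57] open 0.55 F [-0.1 -0.2 -0.5] tilt [ 0.0014 -0.0009]
```

View pics/w7.png

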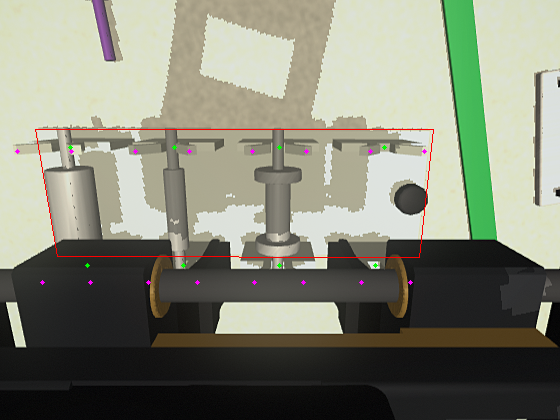

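>>> send_rows(
  moves=[
    [[0, 0, 0, 0.13, -0.05, 3, 0.1], [0, 0, 0, 0, 0, 4, 0.1], [0, 0, 0, 0, 0, 2.5, 0.1], [0, 0, 0, 0, 0, 1, 0.1], [0, 0, 0, 0, 0, 0.1, 0.1]],
  ],
)

```text
time_s: 12.65
position: [0.506, -0.1705, 0.0351]
tcp_rot: [[-0.969, 0.246, -0.002], [0.246, 0.969, 0.001], [0.002, 0.001, -1.0]]
force: [-0.2, 0.1, 0.2]
opening: 0.553
```

>>> send_rows(
  moves=[
    [[0, 0, 0, 0, 0, 0, 0.1], [0, 0, 0, 0, 0, 0, -1], [0, 0, 0, 0, 0, 0, -1], [0, 0, 0, 0, 0, 0, -1], [0, 0, 0, 0, 0, 0, -1]],
  ],
)

```text
time_s: 13.15
position: [0.5066, -0.171, 0.0364]
tcp_rot: [[-0.969, 0.247, 0.001], [0.247, 0.969, -0.001], [-0.001, -0.0, -1.0]]
force: [-0.5, 0.2, -0.4]
opening: 0.271
```

>>> send_rows(
  moves=[
    [[0, 0, 0, 0, 0, 0, -1], [0, 0, 0, 0, 0, 0, -1], [0, 0, 0, 0, 0, 0, -1], [0, 0, 0, 0, 0, 0, -1], [0, 0, 0, 0, 0, 0, -1]],
  ],
)

```text
time_s: 13.65
position: [0.5065, -0.1709, 0.0361]
tcp_rot: [[-0.969, 0.247, 0.0], [0.247, 0.969, -0.0], [-0.0, -0.0, -1.0]]
force: [0.4, 0.1, 4.7]
opening: 0.193
```

>>> send_rows(
  moves=[
    [[0, 0, 0, 0, 0, -1, -1], [0, 0, 0, 0, 0, -3, -1], [0, 0, 0, 0, 0, -3.5, -1], [0, 0, 0, 0, 0, -3, -1], [0, 0, 0, 0, 0, 0, -1]],
  ],
)

```text
time_s: 14.15
position: [0.5087, -0.1722, 0.1448]
tcp_rot: [[-0.969, 0.246, 0.007], [0.246, 0.969, -0.004], [-0.008, -0.002, -1.0]]
force: [1.0, 0.0, -1.8]
opening: 0.197
```

```bash
python3 - <<'E'
from h import *
p=np.load("poses.npz")["rack"]
goal(rot2(p,(0,-.037)),.142,p[2])
E
```

```text
t 14.15 pos [ 0.5087 -0.1722  0.1448] turn -10.12 shift cm [ 0.81 34.91  0.28] open 0.197 F [ 1.   0.  -1.8] tilt [ 0.0072 -0.0044]
```

>>> send_rows(
  moves=[
    [[0, 0, -5.05, 0, 0, 0, -1], [0, 0, -5.05, 0, 0, 0, -1], [0, 0, 0, 0.12, 3.5, 0, -1], [0, 0, 0, 0.12, 4.8, 0, -1], [0, 0, 0, 0.12, 4.8, 0, -1]],
  ],
)

```text
time_s: 14.65
position: [0.5113, -0.039, 0.1397]
tcp_rot: [[-0.997, 0.075, -0.002], [0.075, 0.997, 0.001], [0.002, 0.001, -1.0]]
force: [0.7, 0.3, -1.0]
opening: 0.196
```

>>> send_rows(
  moves=[
    [[0, 0, 0, 0.12, 4.8, 0, -1], [0, 0, 0, 0.12, 4.8, 0, -1], [0, 0, 0, 0.12, 4.8, 0, -1], [0, 0, 0, 0.1, 4.4, 0, -1], [0, 0, 0, 0, 3, 0, -1]],
  ],
)

```text
time_s: 15.15
position: [0.522, 0.1806, 0.1397]
tcp_rot: [[-0.997, 0.071, -0.003], [0.071, 0.997, 0.0], [0.003, -0.0, -1.0]]
force: [0.1, -1.3, -1.1]
opening: 0.197
```

>>> send_rows(
  moves=[
    [[0, 0, 0, 0, 0, 0, -1], [0, 0, 0, 0, 0, 0, -1], [0, 0, 0, 0, 0, 0, -1], [0, 0, 0, 0, 0, 0, -1], [0, 0, 0, 0, 0, 0, -1]],
  ],
)

```text
time_s: 15.65
position: [0.5237, 0.1766, 0.1407]
tcp_rot: [[-0.997, 0.075, -0.0], [0.075, 0.997, -0.0], [0.0, -0.0, -1.0]]
force: [0.2, -0.1, -2.0]
opening: 0.195
```

```bash
python3 - <<'E'
from h import *
p=np.load("poses.npz")["rack"]
goal(rot2(p,(0,-.037)),.037,p[2])
ov("rack","pics/w8.png",p)
E
```

```text
t 15.65 pos [0.5237 0.1766 0.1407] turn -0.15 shift cm [-0.22  0.02 10.37] open 0.195 F [ 0.2 -0.1 -2. ] tilt [-0.0004 -0.0002]
```

View pics/w8.png

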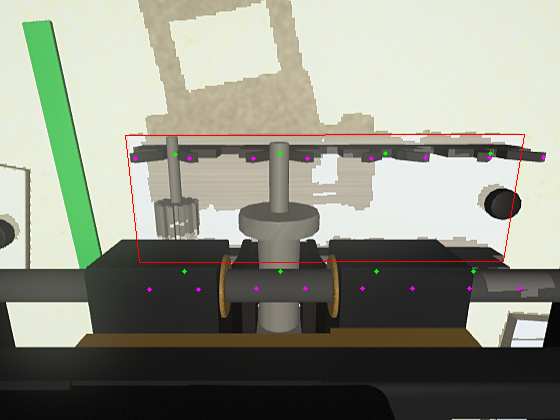

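>>> send_rows(
  moves=[
    [[0, 0, -0.15, -0.2, 0.02, 2, -1], [0, 0, 0, 0, 0, 3, -1], [0, 0, 0, 0, 0, 2, -1], [0, 0, 0, 0, 0, 0.8, -1], [0, 0, 0, 0, 0, 0, -1]],
  ],
)

```text
time_s: 16.2
position: [0.525, 0.1773, 0.0619]
tcp_rot: [[-0.997, 0.071, -0.002], [0.071, 0.997, -0.0], [0.002, -0.0, -1.0]]
force: [0.6, -0.1, -1.9]
opening: 0.199
```

>>> send_rows(
  moves=[
    [[0, 0, 0, 0, 0, 0.5, -1], [0, 0, 0, 0, 0, 0.5, -1], [0, 0, 0, 0, 0, 0.5, -1], [0, 0, 0, 0, 0, 0.5, -1], [0, 0, 0, 0, 0, 0.3, -1]],
  ],
)

```text
time_s: 16.7
position: [0.5255, 0.1779, 0.0395]
tcp_rot: [[-0.998, 0.07, -0.0], [0.07, 0.998, -0.0], [0.0, -0.0, -1.0]]
force: [-1.0, 0.6, -1.4]
opening: 0.196
```

>>> send_rows(
  moves=[
    [[0, 0, 0, 0, 0, 0.2, -1], [0, 0, 0, 0, 0, 0.1, -1], [0, 0, 0, 0, 0, 0, -1], [0, 0, 0, 0, 0, 0, -1], [0, 0, 0, 0, 0, 0, -1]],
  ],
)

```text
time_s: 17.2
position: [0.5258, 0.1779, 0.037]
tcp_rot: [[-0.998, 0.07, 0.0], [0.07, 0.998, 0.0], [-0.0, 0.0, -1.0]]
force: [-0.0, 0.4, -1.8]
opening: 0.194
```

```bash
python3 - <<'E'
from h import *
p=np.load("poses.npz")["rack"]
goal(rot2(p,(0,-.037)),.0361,p[2])
E
```

```text
t 17.2 pos [0.5258 0.1779 0.037 ] turn 0.12 shift cm [-0.02 -0.13  0.09] open 0.194 F [-0.   0.4 -1.8] tilt [0.0004 0.    ]
```

>>> send_rows(
  moves=[
    [[0, 0, 0, 0, -0.1, 0, -1], [0, 0, 0, 0, 0, 0.08, -1], [0, 0, 0, 0, 0, 0, -1], [0, 0, 0, 0, 0, 0, 0.1], [0, 0, 0, 0, 0, 0, 0.1]],
  ],
)

```text
time_s: 17.7
position: [0.5258, 0.1769, 0.0362]
tcp_rot: [[-0.998, 0.07, 0.0], [0.07, 0.998, 0.0], [-0.0, 0.0, -1.0]]
force: [0.9, 0.3, 0.8]
opening: 0.302
```

>>> send_rows(
  moves=[
    [[0, 0, 0, 0, 0, 0, 0.1], [0, 0, 0, 0, 0, 0, 0.1], [0, 0, 0, 0, 0, 0, 0.1], [0, 0, 0, 0, 0, 0, 0.1], [0, 0, 0, 0, 0, 0, 0.1]],
  ],
)

```text
time_s: 18.2
position: [0.5255, 0.1769, 0.036]
tcp_rot: [[-0.998, 0.07, -0.0], [0.07, 0.998, 0.0], [0.0, 0.0, -1.0]]
force: [0.1, -0.0, -0.2]
opening: 0.544
```

>>> send_rows(
  moves=[
    [[0, 0, 0, 0, 0, 0, 0.1], [0, 0, 0, 0, 0, 0, 0.1], [0, 0, 0, 0, 0, -1, 0.1], [0, 0, 0, 0, 0, -3, 0.1], [0, 0, 0, 0, 0, -3, 0.1]],
  ],
)

```text
time_s: 18.7
position: [0.525, 0.1768, 0.1068]
tcp_rot: [[-0.998, 0.07, -0.002], [0.07, 0.998, -0.0], [0.002, -0.0, -1.0]]
force: [0.2, 0.3, -0.5]
opening: 0.551
```

>>> send_rows(
  moves=[
    [[0, 0, 0, 0, 0, -4, 0.1], [0, 0, 0, 0, 0, 0, 0.1], [0, 0, 0, 0, 0, 0, 0.1], [0, 0, 0, 0, 0, 0, 0.1], [0, 0, 0, 0, 0, 0, 0.1]],
  ],
)

```text
time_s: 19.2
position: [0.5245, 0.1767, 0.1449]
tcp_rot: [[-0.998, 0.07, -0.003], [0.07, 0.998, -0.0], [0.003, -0.001, -1.0]]
force: [0.1, -0.3, -0.2]
opening: 0.55
```

```bash
python3 - <<'E'
from h import *
p=np.load("poses.npz")
ov("rack","pics/w9.png",p["rack"])
goal(rot2(p["wash"],(0,-.037)),.137,p["wash"][2])
E
```

```text
t 19.25 pos [0.5246 0.1767 0.1448] turn 10.26 shift cm [ -6.84 -41.52   0.78] open 0.548 F [-0.6 -0.1 -0.1] tilt [-0.0028 -0.0004]
```

>>> send_rows(
  moves=[
    [[0, 0, 5.1, 0, 0, 0, 0.1], [0, 0, 5.1, 0, 0, 0, 0.1], [0, 0, 0, -0.76, -4.61, 0, 0.1], [0, 0, 0, -0.76, -4.61, 0, 0.1], [0, 0, 0, -0.76, -4.61, 0, 0.1]],
  ],
)

```text
time_s: 19.75
position: [0.5129, 0.0363, 0.1451]
tcp_rot: [[-0.97, 0.244, -0.002], [0.244, 0.97, 0.0], [0.002, -0.0, -1.0]]
force: [0.6, -0.6, 0.4]
opening: 0.554
```

>>> send_rows(
  moves=[
    [[0, 0, 0, -0.76, -4.61, 0, 0.1], [0, 0, 0, -0.76, -4.61, 0, 0.1], [0, 0, 0, -0.76, -4.61, 0, 0.1], [0, 0, 0, -0.76, -4.61, 0, 0.1], [0, 0, 0, -0.76, -4.61, 0, 0.1]],
  ],
)

```text
time_s: 20.25
position: [0.4929, -0.1972, 0.1451]
tcp_rot: [[-0.969, 0.246, -0.002], [0.246, 0.969, 0.001], [0.002, 0.001, -1.0]]
force: [0.2, 0.5, 0.1]
opening: 0.549
```

>>> send_rows(
  moves=[
    [[0, 0, 0, -0.76, -4.61, 0, 0.1], [0, 0, 0, 0, 0, 0, 0.1], [0, 0, 0, 0, 0, 0, 0.1], [0, 0, 0, 0, 0, 0, 0.1], [0, 0, 0, 0, 0, 0, 0.1]],
  ],
)

```text
time_s: 20.75
position: [0.4895, -0.2402, 0.1456]
tcp_rot: [[-0.97, 0.244, -0.001], [0.244, 0.97, 0.001], [0.002, 0.001, -1.0]]
force: [0.3, -0.8, 0.4]
opening: 0.549
```

```bash
python3 - <<'E'
from h import *
p=np.load("poses.npz")["wash"]
goal(rot2(p,(0,-.037)),.037,p[2])
ov("wash","pics/w10.png",p)
a=cv2.imread("pics/w10.png");b=cv2.imread("pics/w9.png")
cv2.imwrite("pics/c10.png",np.hstack([a[100:400,100:500],b[100:400,100:500]]))
E
```

```text
t 20.75 pos [ 0.4895 -0.2402  0.1456] turn 0.18 shift cm [ 0.06 -0.25 10.86] open 0.549 F [ 0.3 -0.8  0.4] tilt [-0.0015  0.0014]
```

View pics/c10.png

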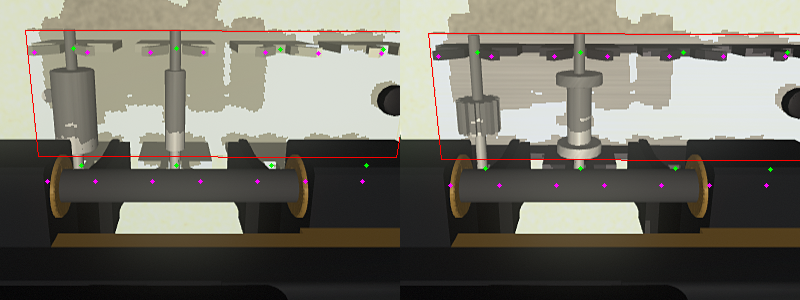

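>>> send_rows(
  moves=[
    [[0, 0, 0, 0.05, -0.25, 3, 0.1], [0, 0, 0, 0, 0, 4, 0.1], [0, 0, 0, 0, 0, 2.6, 0.1], [0, 0, 0, 0, 0, 1.1, 0.1], [0, 0, 0, 0, 0, 0.1, 0.1]],
  ],
)

```text
time_s: 21.3
position: [0.4883, -0.243, 0.0369]
tcp_rot: [[-0.97, 0.244, -0.002], [0.244, 0.97, 0.002], [0.003, 0.001, -1.0]]
force: [-0.1, 0.3, 1.8]
opening: 0.552
```

>>> send_rows(
  moves=[
    [[0, 0, 0, 0, 0, 0, 0.1], [0, 0, 0, 0, 0, 0, -1], [0, 0, 0, 0, 0, 0, -1], [0, 0, 0, 0, 0, 0, -1], [0, 0, 0, 0, 0, 0, -1]],
  ],
)

```text
time_s: 21.8
position: [0.489, -0.2447, 0.0387]
tcp_rot: [[-0.969, 0.246, 0.001], [0.246, 0.969, -0.001], [-0.001, -0.0, -1.0]]
force: [1.6, 0.3, -0.7]
opening: 0.272
```

>>> send_rows(
  moves=[
    [[0, 0, 0, 0, 0, 0, -1], [0, 0, 0, 0, 0, 0, -1], [0, 0, 0, 0, 0, 0, -1], [0, 0, 0, 0, 0, 0, -1], [0, 0, 0, 0, 0, 0, -1]],
  ],
)

```text
time_s: 22.3
position: [0.4889, -0.2441, 0.0382]
tcp_rot: [[-0.969, 0.246, 0.0], [0.246, 0.969, 0.0], [-0.0, 0.0, -1.0]]
force: [1.6, 3.1, 4.2]
opening: 0.163
```

>>> send_rows(
  moves=[
    [[0, 0, 0, 0, 0, -1, -1], [0, 0, 0, 0, 0, -3, -1], [0, 0, 0, 0, 0, -3.5, -1], [0, 0, 0, 0, 0, -3, -1], [0, 0, 0, 0, 0, 0, -1]],
  ],
)

```text
time_s: 22.8
position: [0.491, -0.2469, 0.1473]
tcp_rot: [[-0.969, 0.245, 0.007], [0.245, 0.969, -0.007], [-0.008, -0.005, -1.0]]
force: [1.4, 0.3, -1.5]
opening: 0.162
```

```bash
python3 - <<'E'
from h import *
p=np.load("poses.npz")["rack"]
goal(rot2(p,(0,.037)),.142,p[2])
E
```

```text
t 22.8 pos [ 0.491  -0.2469  0.1473] turn -10.06 shift cm [-0.42 49.89  0.53] open 0.162 F [ 1.4  0.3 -1.5] tilt [ 0.0069 -0.0067]
```

>>> send_rows(
  moves=[
    [[0, 0, -5, 0, 0, 0, -1], [0, 0, -5, 0, 0, 0, -1], [0, 0, 0, 0, 3.4, 0, -1], [0, 0, 0, 0, 4.7, 0, -1], [0, 0, 0, 0, 4.7, 0, -1]],
  ],
)

```text
time_s: 23.3
position: [0.4974, -0.1163, 0.1421]
tcp_rot: [[-0.997, 0.076, -0.002], [0.076, 0.997, 0.0], [0.002, -0.0, -1.0]]
force: [-0.1, 0.6, -1.5]
opening: 0.159
```

>>> send_rows(
  moves=[
    [[0, 0, 0, 0, 4.7, 0, -1], [0, 0, 0, 0, 4.7, 0, -1], [0, 0, 0, 0, 4.7, 0, -1], [0, 0, 0, 0, 4.7, 0, -1], [0, 0, 0, 0, 4.7, 0, -1]],
  ],
)

```text
time_s: 23.8
position: [0.5148, 0.1189, 0.1422]
tcp_rot: [[-0.997, 0.074, -0.002], [0.074, 0.997, -0.001], [0.001, -0.001, -1.0]]
force: [0.7, -0.5, -0.2]
opening: 0.16
```

>>> send_rows(
  moves=[
    [[0, 0, 0, -0.2, 4.7, 0, -1], [0, 0, 0, 0, 4.6, 0, -1], [0, 0, 0, 0, 4, 0, -1], [0, 0, 0, 0, 0, 0, -1], [0, 0, 0, 0, 0, 0, -1]],
  ],
)

```text
time_s: 24.3
position: [0.5264, 0.2503, 0.1419]
tcp_rot: [[-0.997, 0.071, -0.002], [0.071, 0.997, -0.002], [0.002, -0.002, -1.0]]
force: [-0.3, -0.6, -0.8]
opening: 0.164
```

>>> send_rows(
  moves=[
    [[0, 0, 0, 0, 0, 0, -1], [0, 0, 0, 0, 0, 0, -1], [0, 0, 0, 0, 0, 0, -1], [0, 0, 0, 0, 0, 0, -1], [0, 0, 0, 0, 0, 0, -1]],
  ],
)

```text
time_s: 24.8
position: [0.5275, 0.2495, 0.1431]
tcp_rot: [[-0.997, 0.075, 0.0], [0.075, 0.997, -0.0], [-0.0, -0.0, -1.0]]
force: [0.3, -0.4, -0.9]
opening: 0.159
```

```bash
python3 - <<'E'
from h import *
p=np.load("poses.npz")["rack"]
goal(rot2(p,(0,.037)),.0382,p[2])
ov("rack","pics/w11.png",p)
im=cv2.cvtColor(cv2.imread("pics/w11_raw.png"),cv2.COLOR_BGR2GRAY)
print(pix("wrist",[*rot2(p,(-.045,.037)),.052]))
for r in(180,200,220):print(r,im[r,255:305].tolist())
E
```

```text
t 24.8 pos [0.5275 0.2495 0.1431] turn -0.14 shift cm [-0.36  0.12 10.49] open 0.159 F [ 0.3 -0.4 -0.9] tilt [ 0.0001 -0.0001]
[281.1279333  155.07074446]
180 [183, 183, 183, 183, 183, 184, 184, 183, 183, 184, 183, 184, 185, 194, 130, 96, 109, 116, 123, 129, 135, 139, 143, 149, 149, 144, 140, 135, 130, 128, 121, 114, 107, 97, 193, 187, 184, 184, 184, 184, 184, 183, 184, 184, 184, 183, 183, 184, 183, 184]
200 [174, 174, 175, 178, 179, 179, 179, 179, 179, 179, 179, 180, 181, 189, 126, 96, 109, 118, 123, 130, 135, 139, 145, 150, 148, 144, 139, 134, 131, 126, 120, 112, 102, 123, 186, 181, 178, 179, 179, 178, 179, 178, 179, 177, 178, 177, 178, 179, 178, 179]
220 [236, 236, 236, 236, 238, 250, 166, 85, 108, 112, 116, 119, 123, 127, 131, 134, 134, 136, 135, 136, 138, 139, 143, 145, 144, 143, 142, 139, 139, 137, 137, 135, 134, 133, 129, 127, 125, 122, 118, 117, 85, 158, 249, 239, 236, 236, 236, 236, 236, 236]
```

Axle is centred at column 278.5; target slot at 281: consistent with the 1.2 mm correction. Place it.

>>> send_rows(
  moves=[
    [[0, 0, -0.1, -0.35, 0.12, 2, -1], [0, 0, 0, 0, 0, 3, -1], [0, 0, 0, 0, 0, 2, -1], [0, 0, 0, 0, 0, 0.8, -1], [0, 0, 0, 0, 0, 0, -1]],
  ],
)

```text
time_s: 25.35
position: [0.5302, 0.2508, 0.064]
tcp_rot: [[-0.997, 0.072, -0.002], [0.072, 0.997, -0.001], [0.002, -0.001, -1.0]]
force: [0.6, -0.6, -1.4]
opening: 0.16
```

>>> send_rows(
  moves=[
    [[0, 0, 0, 0, 0, 0.5, -1], [0, 0, 0, 0, 0, 0.5, -1], [0, 0, 0, 0, 0, 0.5, -1], [0, 0, 0, 0, 0, 0.5, -1], [0, 0, 0, 0, 0, 0.3, -1]],
  ],
)

```text
time_s: 25.85
position: [0.5308, 0.251, 0.0417]
tcp_rot: [[-0.997, 0.072, -0.0], [0.072, 0.997, -0.0], [0.0, -0.0, -1.0]]
force: [-0.6, -0.2, -0.7]
opening: 0.162
```

>>> send_rows(
  moves=[
    [[0, 0, 0, 0, 0, 0.2, -1], [0, 0, 0, 0, 0, 0.1, -1], [0, 0, 0, 0, 0, 0, -1], [0, 0, 0, 0, 0, 0, -1], [0, 0, 0, 0, 0, 0, -1]],
  ],
)

```text
time_s: 26.35
position: [0.5311, 0.2511, 0.0392]
tcp_rot: [[-0.997, 0.072, 0.0], [0.072, 0.997, 0.0], [-0.0, 0.0, -1.0]]
force: [-0.1, 1.3, -0.2]
opening: 0.16
```

```bash
python3 - <<'E'
from h import *
p=np.load("poses.npz")["rack"]
goal(rot2(p,(0,.037)),.0382,p[2])
E
```

```text
t 26.35 pos [0.5311 0.2511 0.0392] turn 0.02 shift cm [-0.02 -0.06  0.1 ] open 0.16 F [-0.1  1.3 -0.2] tilt [0.0003 0.0001]
```

>>> send_rows(
  moves=[
    [[0, 0, 0, 0, -0.06, 0.05, -1], [0, 0, 0, 0, 0, 0.05, -1], [0, 0, 0, 0, 0, 0, -1], [0, 0, 0, 0, 0, 0, 0.1], [0, 0, 0, 0, 0, 0, 0.1]],
  ],
)

```text
time_s: 26.85
position: [0.531, 0.2505, 0.0381]
tcp_rot: [[-0.997, 0.072, 0.0], [0.072, 0.997, 0.0], [-0.0, 0.0, -1.0]]
force: [-0.4, 1.3, -0.6]
opening: 0.265
```

>>> send_rows(
  moves=[
    [[0, 0, 0, 0, 0, 0, 0.1], [0, 0, 0, 0, 0, 0, 0.1], [0, 0, 0, 0, 0, 0, 0.1], [0, 0, 0, 0, 0, 0, 0.1], [0, 0, 0, 0, 0, 0, 0.1]],
  ],
)

```text
time_s: 27.35
position: [0.5309, 0.2504, 0.038]
tcp_rot: [[-0.997, 0.072, 0.0], [0.072, 0.997, -0.0], [-0.0, -0.0, -1.0]]
force: [-0.2, 1.2, 0.4]
opening: 0.542
```

>>> send_rows(
  moves=[
    [[0, 0, 0, 0, 0, 0, 0.1], [0, 0, 0, 0, 0, 0, 0.1], [0, 0, 0, 0, 0, -1, 0.1], [0, 0, 0, 0, 0, -3, 0.1], [0, 0, 0, 0, 0, -3, 0.1]],
  ],
)

```text
time_s: 27.85
position: [0.5303, 0.2503, 0.1088]
tcp_rot: [[-0.997, 0.072, -0.002], [0.072, 0.997, -0.0], [0.002, -0.001, -1.0]]
force: [1.5, 0.3, 0.4]
opening: 0.549
```

>>> send_rows(
  moves=[
    [[0, 0, 0, 0, 0, -4, 0.1], [0, 0, 0, 0, 0, 0, 0.1], [0, 0, 0, 0, 0, 0, 0.1], [0, 0, 0, 0, 0, 0, 0.1], [0, 0, 0, 0, 0, 0, 0.1]],
  ],
)

```text
time_s: 28.35
position: [0.5298, 0.2501, 0.1468]
tcp_rot: [[-0.997, 0.072, -0.003], [0.072, 0.997, -0.001], [0.003, -0.001, -1.0]]
force: [-0.9, 0.6, -0.4]
opening: 0.551
```

```bash
python3 - <<'E'
from h import *
p=np.load("poses.npz")
ov("rack","pics/w12.png",p["rack"])
goal(rot2(p["wash"],(0,-.111)),.137,p["wash"][2])
E
```

```text
t 28.4 pos [0.5299 0.2501 0.1467] turn 10.16 shift cm [ -8.13 -56.16   0.97] open 0.548 F [-0.6  0.8  0.4] tilt [-0.0028 -0.0007]
```

>>> send_rows(
  moves=[
    [[0, 0, 5.08, 0, 0, 0, 0.1], [0, 0, 5.08, 0, 0, 0, 0.1], [0, 0, 0, -0.68, -4.68, 0, 0.1], [0, 0, 0, -0.68, -4.68, 0, 0.1], [0, 0, 0, -0.68, -4.68, 0, 0.1]],
  ],
)

```text
time_s: 28.9
position: [0.5151, 0.1083, 0.147]
tcp_rot: [[-0.97, 0.245, -0.002], [0.245, 0.97, -0.0], [0.002, -0.001, -1.0]]
force: [0.2, -0.6, -0.3]
opening: 0.55
```

>>> send_rows(
  moves=[
    [[0, 0, 0, -0.68, -4.68, 0, 0.1], [0, 0, 0, -0.68, -4.68, 0, 0.1], [0, 0, 0, -0.68, -4.68, 0, 0.1], [0, 0, 0, -0.68, -4.68, 0, 0.1], [0, 0, 0, -0.68, -4.68, 0, 0.1]],
  ],
)

```text
time_s: 29.4
position: [0.4903, -0.1275, 0.1472]
tcp_rot: [[-0.969, 0.247, -0.002], [0.247, 0.969, 0.001], [0.002, 0.0, -1.0]]
force: [0.7, 0.1, 0.9]
opening: 0.551
```

>>> send_rows(
  moves=[
    [[0, 0, 0, -0.68, -4.68, 0, 0.1], [0, 0, 0, -0.68, -4.68, 0, 0.1], [0, 0, 0, -0.68, -4.68, 0, 0.1], [0, 0, 0, -0.68, -4.68, 0, 0.1], [0, 0, 0, 0, 0, 0, 0.1]],
  ],
)

```text
time_s: 29.9
position: [0.4715, -0.321, 0.1475]
tcp_rot: [[-0.968, 0.253, 0.002], [0.253, 0.968, -0.004], [-0.003, -0.004, -1.0]]
force: [0.3, 0.6, 1.3]
opening: 0.549
```

>>> send_rows(
  moves=[
    [[0, 0, 0, 0, 0, 0, 0.1], [0, 0, 0, 0, 0, 0, 0.1], [0, 0, 0, 0, 0, 0, 0.1], [0, 0, 0, 0, 0, 0, 0.1], [0, 0, 0, 0, 0, 0, 0.1]],
  ],
)

```text
time_s: 30.4
position: [0.4716, -0.3129, 0.1481]
tcp_rot: [[-0.969, 0.245, -0.0], [0.245, 0.969, 0.0], [0.0, 0.0, -1.0]]
force: [0.1, -0.4, -0.7]
opening: 0.547
```

```bash
python3 - <<'E'
from h import *
p=np.load("poses.npz")["wash"]
goal(rot2(p,(0,-.111)),.037,p[2])
ov("wash","pics/w13.png",p)
a=cv2.imread("pics/w13.png");b=cv2.imread("pics/w12.png")
cv2.imwrite("pics/c13.png",np.hstack([a[100:400,100:500],b[100:400,100:500]]))
E
```

```text
t 30.4 pos [ 0.4716 -0.3129  0.1481] turn 0.1 shift cm [ 0.12 -0.16 11.11] open 0.547 F [ 0.1 -0.4 -0.7] tilt [-0.0002  0.0001]
```

View pics/c13.png

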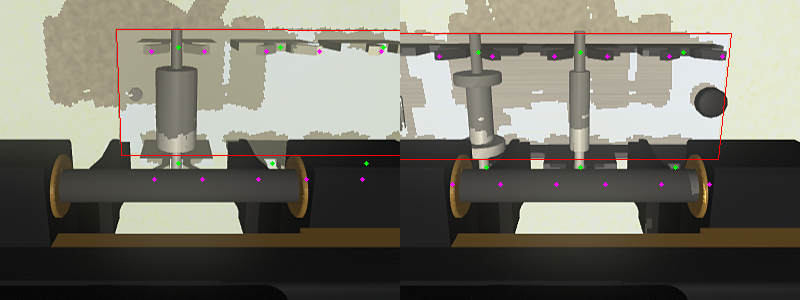

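>>> send_rows(
  moves=[
    [[0, 0, 0, 0.12, -0.16, 3, 0.1], [0, 0, 0, 0, 0, 4, 0.1], [0, 0, 0, 0, 0, 2.8, 0.1], [0, 0, 0, 0, 0, 1.2, 0.1], [0, 0, 0, 0, 0, 0.1, 0.1]],
  ],
)

```text
time_s: 30.95
position: [0.4692, -0.3143, 0.0357]
tcp_rot: [[-0.969, 0.247, -0.002], [0.247, 0.969, 0.002], [0.003, 0.002, -1.0]]
force: [0.0, 0.1, 0.0]
opening: 0.546
```

>>> send_rows(
  moves=[
    [[0, 0, 0, 0, 0, 0, 0.1], [0, 0, 0, 0, 0, 0, 0.1], [0, 0, 0, 0, 0, 0, -1], [0, 0, 0, 0, 0, 0, -1], [0, 0, 0, 0, 0, 0, -1]],
  ],
)

```text
time_s: 31.45
position: [0.4701, -0.3153, 0.0377]
tcp_rot: [[-0.969, 0.247, 0.001], [0.247, 0.969, -0.001], [-0.001, -0.0, -1.0]]
force: [0.6, 2.2, 1.2]
opening: 0.361
```

>>> send_rows(
  moves=[
    [[0, 0, 0, 0, 0, 0, -1], [0, 0, 0, 0, 0, 0, -1], [0, 0, 0, 0, 0, 0, -1], [0, 0, 0, 0, 0, 0, -1], [0, 0, 0, 0, 0, 0, -1]],
  ],
)

```text
time_s: 31.95
position: [0.47, -0.3154, 0.0376]
tcp_rot: [[-0.969, 0.247, 0.001], [0.247, 0.969, -0.001], [-0.001, -0.0, -1.0]]
force: [-0.6, 0.6, 5.5]
opening: 0.343
```

>>> send_rows(
  moves=[
    [[0, 0, 0, 0, 0, -1, -1], [0, 0, 0, 0, 0, -3, -1], [0, 0, 0, 0, 0, -3.5, -1], [0, 0, 0, 0, 0, -3, -1], [0, 0, 0, 0, 0, 0, -1]],
  ],
)

```text
time_s: 32.45
position: [0.4718, -0.3172, 0.146]
tcp_rot: [[-0.969, 0.247, 0.006], [0.247, 0.969, -0.006], [-0.007, -0.004, -1.0]]
force: [1.0, -1.0, -2.1]
opening: 0.349
```

```bash
python3 - <<'E'
from h import *
p=np.load("poses.npz")["rack"]
goal(rot2(p,(0,.111)),.142,p[2])
E
```

```text
t 32.45 pos [ 0.4718 -0.3172  0.146 ] turn -10.13 shift cm [-1.82 64.44  0.4 ] open 0.349 F [ 1.  -1.  -2.1] tilt [ 0.0061 -0.0062]
```

>>> send_rows(
  moves=[
    [[0, 0, -5.06, 0, 0, 0, -1], [0, 0, -5.06, 0, 0, 0, -1], [0, 0, 0, -0.13, 3.4, 0, -1], [0, 0, 0, -0.13, 4.7, 0, -1], [0, 0, 0, -0.13, 4.7, 0, -1]],
  ],
)

```text
time_s: 32.95
position: [0.4819, -0.1864, 0.1405]
tcp_rot: [[-0.997, 0.075, -0.002], [0.075, 0.997, 0.002], [0.003, 0.002, -1.0]]
force: [0.3, 0.8, -2.3]
opening: 0.348
```

>>> send_rows(
  moves=[
    [[0, 0, 0, -0.14, 4.7, 0, -1], [0, 0, 0, -0.14, 4.7, 0, -1], [0, 0, 0, -0.14, 4.7, 0, -1], [0, 0, 0, -0.14, 4.7, 0, -1], [0, 0, 0, -0.14, 4.7, 0, -1]],
  ],
)

```text
time_s: 33.45
position: [0.5058, 0.048, 0.1407]
tcp_rot: [[-0.997, 0.073, -0.003], [0.073, 0.997, 0.0], [0.003, 0.0, -1.0]]
force: [0.6, 0.2, -2.7]
opening: 0.346
```

>>> send_rows(
  moves=[
    [[0, 0, 0, -0.14, 4.7, 0, -1], [0, 0, 0, -0.14, 4.7, 0, -1], [0, 0, 0, -0.14, 4.7, 0, -1], [0, 0, 0, -0.14, 4.7, 0, -1], [0, 0, 0, -0.14, 4.7, 0, -1]],
  ],
)

```text
time_s: 33.95
position: [0.5298, 0.2815, 0.1403]
tcp_rot: [[-0.997, 0.072, -0.003], [0.072, 0.997, -0.001], [0.003, -0.001, -1.0]]
force: [0.3, -0.8, -2.6]
opening: 0.352
```

>>> send_rows(
  moves=[
    [[0, 0, 0, -0.15, 4.3, 0, -1], [0, 0, 0, 0, 0, 0, -1], [0, 0, 0, 0, 0, 0, -1], [0, 0, 0, 0, 0, 0, -1], [0, 0, 0, 0, 0, 0, -1]],
  ],
)

```text
time_s: 34.45
position: [0.5352, 0.3211, 0.1414]
tcp_rot: [[-0.997, 0.074, -0.002], [0.074, 0.997, -0.001], [0.002, -0.001, -1.0]]
force: [-0.2, -0.0, -2.0]
opening: 0.346
```

>>> send_rows(
  moves=[
    [[0, 0, 0, 0, 0, 0, -1], [0, 0, 0, 0, 0, 0, -1], [0, 0, 0, 0, 0, 0, -1], [0, 0, 0, 0, 0, 0, -1], [0, 0, 0, 0, 0, 0, -1]],
  ],
)

```text
time_s: 34.95
position: [0.5358, 0.3226, 0.1421]
tcp_rot: [[-0.997, 0.073, 0.0], [0.073, 0.997, 0.0], [-0.0, 0.0, -1.0]]
force: [0.1, 0.8, -1.8]
opening: 0.351
```

```bash
python3 - <<'E'
from h import *
p=np.load("poses.npz")["rack"]
goal(rot2(p,(0,.111)),.0376,p[2])
ov("rack","pics/w14.png",p)
im=cv2.cvtColor(cv2.imread("pics/w14_raw.png"),cv2.COLOR_BGR2GRAY)
print(pix("wrist",[*rot2(p,(-.045,.111)),.052]))
for r in(175,195):print(r,im[r,255:305].tolist())
E
```

```text
t 34.95 pos [0.5358 0.3226 0.1421] turn -0.03 shift cm [-0.06  0.17 10.45] open 0.351 F [ 0.1  0.8 -1.8] tilt [0.0001 0.    ]
[282.05530785 151.00174678]
175 [186, 186, 186, 187, 186, 186, 186, 187, 186, 186, 186, 186, 189, 199, 103, 97, 108, 115, 123, 128, 132, 137, 140, 147, 145, 142, 137, 134, 130, 125, 116, 110, 100, 125, 192, 187, 186, 185, 185, 186, 185, 185, 185, 185, 185, 186, 186, 186, 186, 187]
195 [184, 184, 184, 185, 185, 185, 185, 185, 185, 185, 184, 185, 187, 198, 100, 97, 108, 116, 122, 127, 133, 137, 141, 146, 144, 140, 136, 131, 128, 123, 115, 108, 96, 123, 194, 187, 185, 185, 186, 185, 184, 185, 185, 185, 185, 186, 186, 186, 186, 185]
```

>>> send_rows(
  moves=[
    [[0, 0, 0, -0.05, 0.17, 2, -1], [0, 0, 0, 0, 0, 3, -1], [0, 0, 0, 0, 0, 2, -1], [0, 0, 0, 0, 0, 0.8, -1], [0, 0, 0, 0, 0, 0, -1]],
  ],
)

```text
time_s: 35.5
position: [0.5356, 0.3241, 0.0629]
tcp_rot: [[-0.997, 0.073, -0.002], [0.073, 0.997, -0.001], [0.002, -0.001, -1.0]]
force: [-0.6, -0.3, -2.1]
opening: 0.343
```

>>> send_rows(
  moves=[
    [[0, 0, 0, 0, 0, 0.5, -1], [0, 0, 0, 0, 0, 0.5, -1], [0, 0, 0, 0, 0, 0.5, -1], [0, 0, 0, 0, 0, 0.5, -1], [0, 0, 0, 0, 0, 0.3, -1]],
  ],
)

```text
time_s: 36.0
position: [0.5362, 0.3243, 0.0407]
tcp_rot: [[-0.997, 0.073, -0.0], [0.073, 0.997, -0.0], [0.0, -0.0, -1.0]]
force: [0.8, 0.2, -2.4]
opening: 0.341
```

>>> send_rows(
  moves=[
    [[0, 0, 0, 0, 0, 0.2, -1], [0, 0, 0, 0, 0, 0.1, -1], [0, 0, 0, 0, 0, 0, -1], [0, 0, 0, 0, 0, 0, -1], [0, 0, 0, 0, 0, 0, -1]],
  ],
)

```text
time_s: 36.5
position: [0.5365, 0.3244, 0.0382]
tcp_rot: [[-0.997, 0.073, 0.0], [0.073, 0.997, 0.0], [-0.0, 0.0, -1.0]]
force: [0.6, -0.5, -2.0]
opening: 0.348
```

```bash
python3 - <<'E'
from h import *
p=np.load("poses.npz")["rack"]
goal(rot2(p,(0,.111)),.0376,p[2])
E
```

```text
t 36.5 pos [0.5365 0.3244 0.0382] turn -0.02 shift cm [-0.01 -0.02  0.06] open 0.348 F [ 0.6 -0.5 -2. ] tilt [0.0003 0.0001]
```

Release, lift, and back away for a last look.

>>> send_rows(
  moves=[
    [[0, 0, 0, 0, 0, 0.06, -1], [0, 0, 0, 0, 0, 0, -1], [0, 0, 0, 0, 0, 0, -1], [0, 0, 0, 0, 0, 0, 0.1], [0, 0, 0, 0, 0, 0, 0.1]],
  ],
)

```text
time_s: 37.0
position: [0.5367, 0.3244, 0.0377]
tcp_rot: [[-0.997, 0.073, 0.001], [0.073, 0.997, 0.0], [-0.001, 0.0, -1.0]]
force: [0.5, -0.5, 0.0]
opening: 0.452
```

>>> send_rows(
  moves=[
    [[0, 0, 0, 0, 0, 0, 0.1], [0, 0, 0, 0, 0, 0, 0.1], [0, 0, 0, 0, 0, 0, 0.1], [0, 0, 0, 0, 0, 0, 0.1], [0, 0, 0, 0, 0, 0, 0.1]],
  ],
)

```text
time_s: 37.5
position: [0.5363, 0.3244, 0.0374]
tcp_rot: [[-0.997, 0.073, -0.0], [0.073, 0.997, -0.0], [0.0, -0.0, -1.0]]
force: [0.4, -0.3, -0.1]
opening: 0.548
```

>>> send_rows(
  moves=[
    [[0, 0, 0, 0, 0, -1, 0.1], [0, 0, 0, 0, 0, -3, 0.1], [0, 0, 0, 0, 0, -4, 0.1], [0, 0, 0, 0, 0, -4, 0.1], [0, 0, 0, 0, 0, -4, 0.1]],
  ],
)

```text
time_s: 38.0
position: [0.5361, 0.3243, 0.1997]
tcp_rot: [[-0.997, 0.073, 0.0], [0.073, 0.997, 0.0], [-0.0, 0.0, -1.0]]
force: [0.1, 0.3, 0.7]
opening: 0.55
```

>>> send_rows(
  moves=[
    [[0, 0, 0, 0, -4, -3, 0.1], [0, 0, 0, 0, -4, -3, 0.1], [0, 0, 0, 0, -3, -2, 0.1], [0, 0, 0, 0, 0, 0, 0.1], [0, 0, 0, 0, 0, 0, 0.1]],
  ],
)

```text
time_s: 38.5
position: [0.5285, 0.2143, 0.2786]
tcp_rot: [[-0.997, 0.074, 0.002], [0.074, 0.997, 0.001], [-0.002, 0.001, -1.0]]
force: [0.6, -0.2, -0.6]
opening: 0.553
```

>>> send_rows(
  moves=[
    [[0, 0, 0, 0, 0, 0, 0.1], [0, 0, 0, 0, 0, 0, 0.1], [0, 0, 0, 0, 0, 0, 0.1], [0, 0, 0, 0, 0, 0, 0.1], [0, 0, 0, 0, 0, 0, 0.1]],
  ],
)

```text
time_s: 39.0
position: [0.5282, 0.215, 0.277]
tcp_rot: [[-0.997, 0.072, -0.001], [0.072, 0.997, -0.0], [0.001, -0.0, -1.0]]
force: [-0.0, 0.2, 0.4]
opening: 0.549
```

```bash
python3 - <<'E'
from h import *
p=np.load("poses.npz")["rack"]
goal(p[:2],.26,p[2])
ov("rack","pics/w15.png",p)
for y in(.111,.037,-.037,-.111):print(y,[np.round(pix("wrist",[*rot2(p,(x,y)),.056]),1).tolist() for x in(-.058,.058)])
a=cv2.imread("pics/w15.png");b=cv2.imread("pics/w15_raw.png")
f=lambda i:cv2.resize(i[110:270,110:450],(780,300),interpolation=cv2.INTER_CUBIC)
cv2.imwrite("pics/c15.png",np.vstack([f(a),f(b)]))
E
```

```text
t 39.0 pos [0.5282 0.215  0.277 ] turn 0.02 shift cm [-0.04 -0.15  1.7 ] open 0.549 F [-0.   0.2  0.4] tilt [-0.0008 -0.0002]
0.111 [[383.1, 126.5], [375.6, 231.0]]
0.037 [[313.1, 126.6], [310.6, 231.0]]
-0.037 [[243.1, 126.6], [245.7, 231.0]]
-0.111 [[173.1, 126.7], [180.8, 231.0]]
```

View pics/c15.png

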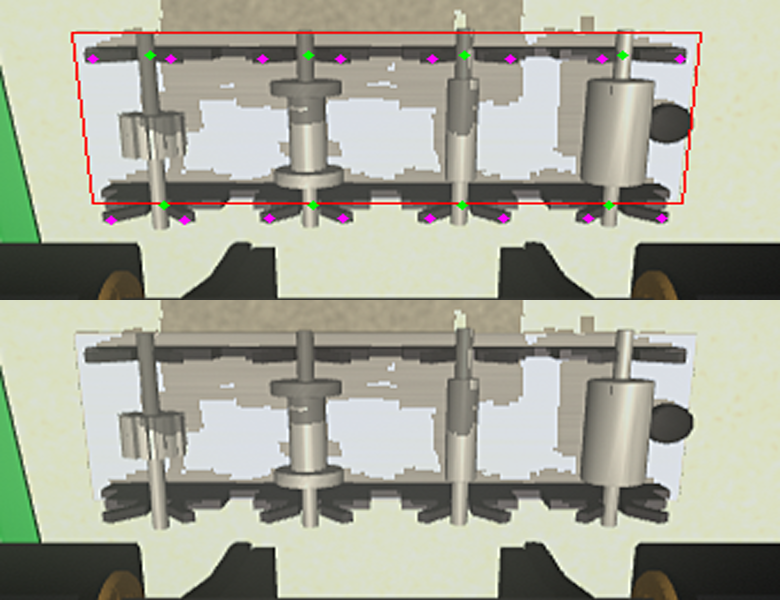

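```bash
python3 -c "
from rig import bot
print(bot.hand_in())"
```

```text
the job is handed in; nothing more can be done
None
```

All four spindles are on the inspection rack in reverse order. Counted from its knob they are drum, sleeve, spool, gear. I handed the job in at about 39 s, with the gripper clear above the rack.

- **Final check:** in the last wrist picture, every axle lies in its pair of slots. The axle ends are within about 1–2 pixels (1–2 mm) of where a seated, centred axle should show at 56 mm above the bench.
- **During the job:** each spindle was let go at about the height it was gripped at in the wash rack. No force reading went above about 6 N, and nothing fell. I left the purple look-alike alone.
- **Disagreements:** no check failed. The first rack poses, from the fixed cameras, were off by 1–2 mm, and I corrected them from close wrist-camera views.

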